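# Start up a repaired laptop

### The arm

A 6-joint arm with a two-finger parallel gripper is mounted at the origin on the work surface. World frame = base frame: x ahead of the robot, y to its left, z up, the work surface at z = 0. Lengths are in m, angles in rad, forces in N, time in s.
With the tool pointing down it reaches from about 0.275 to 0.75 m from the base axis. Payload 10.2 kg.
Tool frame: the origin (TCP) lies on the centre line of the jaws, within the pads' length; the fingertips stand 25 mm ahead of it and the grasp point (between the pads) lies 6 mm ahead of it; z points along the fingers, y is the line along which they close (so a half turn about z gives the same grasp; the last joint's range is limited). The gripper opens to 85 mm and grips with 20 to 120 N. Pads are 22 mm wide; open, the fingers measure 114 mm over their backs; the gripper's body (76 mm by 85 mm) begins 54 mm behind the grasp point. The pads swing forward as they close: fully open they stand 13 mm farther back than shut.
Start: joints at [-1.334, 0.313, 1.498, -0, 1.331, -0.223], TCP at [0.233, -0.47, 0.256] pointing down, gripper open.
Joint ranges: [-2.94, 2.94], [-0.97, 2.17], [0.19, 2.56], [-1.23, 4.37], [0.02, 3.11], [-2.88, 2.88]. Speed limits (rad/s): [2.39, 2.39, 3.01, 3.14, 3.14, 3.14].

### API

Orientations are given as a rotation vector (axis times angle).
In Python, from station import r, vision gives the robot as it stands.
- The arm moves only by the shell command python3 -m jog 'ROWS' [FORCE]. ROWS is JSON, a list of rows, each an object of numbers: "x", "y", "z": the shift along the world's x, y, z in cm; "turn": the turn about the world's z in degrees; "claw": the closure, from 0 (fully open) to 1 (shut). A call has 1 to 20 rows; each row is the pose to reach, as a shift and turn from the pose commanded when the call began; what a row does not reach only later rows make up. A row lasts 1/8 s, in which the tool goes at most 62.5 mm and 10.7 degrees, less where a joint would pass 70% of its speed; a pose out of reach is approached as far as the arm can. A call with a gripper value outside its range is refused whole. The fingers move at their own pace and stop on an object; FORCE is the grip in N (left out, the last holds). Time passes only in rows, so rows that repeat a pose let the fingers close. It gives the time, the measured TCP pose, the force, the opening and the grip force at its end, in the units of the state.
- r.observe(): the state, without advancing time (a new reading comes with each control period).
- vision.grab_frame(name): name is "scene" or "top" or "wrist"; returns (picture, depth): 384x512x3 uint8, red, green, blue; 384x512 float32, m along the optical axis (not along the pixel's ray), 0 where there is no reading.
- vision.camera_model(name): a dict with "camera_matrix" (3x3 intrinsics, pixels), "xyz" and "orientation" of the camera in the world; the wrist camera has in their place "tool_from_camera" (4x4, takes a point from camera to tool coordinates, whose origin is the TCP and whose axes are the flange's). Camera axes: x right, y up, looking along -z (the intrinsics and any distortion apply to the point x, -y, -z); pixel columns grow to the right and rows downward; lengths in m; the calibration is good to about 2 mm. A picture is of the moment at which its call begins: read the wrist's pose just before it. camera_model takes no time and is no camera call.
- r.job_done(): hands the job in; it is judged then, once.
The state is a dict: "clock": time; "joint_pos": joint angles; "joint_vel": joint speeds; "joint_efforts": joint torques, N m; "position": TCP position; "tcp_rot": TCP orientation; "force": force on the tool from outside, world axes, zero at the start; "moment": the same for the moment, N m; "width": finger opening in m; "finger_force": force on a finger pad.
Only numpy, scipy, OpenCV 4.12 (cv2) and the standard library are available. Lean on these libraries where they do the work, as an engineer would, in place of code of your own. Each camera call takes 0.05 s, during which the arm holds its last target. There are 200 camera calls.

### The job

This small laptop is back together after a repair and is to be started up. First raise its half-closed screen until it stands at 110 degrees to the keyboard (20 degrees past upright) and let go of it; then take the pry stick off the palm rest and lay it in the tool tray; last, press the power key right down and let it come back up. Leave the screen at that angle, and do not disturb the multimeter, the solder reel or the bottle.

Things in the scene. Friction and masses are not known exactly. Their poses are not given: they have to be found in the camera images.
- laptop: Small grey laptop, 280 mm wide and 195 mm deep; it does not shift on the bench. Origin: centre of its underside; x from its front edge (robot side) to the hinge, y along the hinge to the user's left, z up. Its flat deck lies 18 mm above the bench: keyboard (caps 1.5 mm high) at x -46 to +46 mm, palm rest with touchpad in front of it, x -97 to -46 mm, power key behind it.
- screen (a joint): Angle of the screen against the keyboard deck, rad: 0 shut, 1.57 upright, 1.92 = 110 degrees, stop at 2.36. It starts half closed, between 0.8 and 1.1. The hinge is stiff (0.6 N m of friction, lid 0.35 kg): about 3 to 5 N near the free edge moves it, and it stays where it is left.
- screen_hinge (a point): Middle of the hinge axis, 95.5 mm behind the laptop's centre, 19 mm above the bench. The lid is a flat plate 280 mm wide, 9 mm thick, reaching 193 mm from this axis; its display face (towards the keyboard) lies in a plane through the axis. The frame turns with the lid: x from free edge to hinge, y along the hinge, z out of the lid's outer face.
- screen_edge (a point): Middle of the lid's free edge, on the display face, 193 mm from the hinge axis. Same axes as screen_hinge.
- power_key (a joint): Travel of the power key, m: 0 up, 0.003 right down (spring: 1.4 N to start, 3.8 N right down); it springs back by itself.
- power_key_top (a point): Centre of the top of the power key: a round black key, 17 mm across, standing 4.5 mm above the deck, in the rear right corner of the deck as the user sees it: 30 mm in front of the hinge axis, 118 mm right of the middle (-y of the laptop). No other key stands within 10 mm of its rim.
- pry_stick: Black nylon pry stick (spudger), 150 mm long, 20 g, lying flat across the palm rest, roughly parallel to the hinge. Origin: middle of its underside. x along its length (spade end at +x, pointed end at -x), z up. Its straight middle, 104 mm long, is 12 mm wide and 9 mm thick; the ends are thinner.
- tool_tray: Grey open tray, 210 x 125 mm outside, 24 mm high, walls 4 mm, floor 5 mm thick (plus a 0.5 mm liner); it does not shift. It lies left or right of the laptop. Origin: centre of its underside; x along its length, y across, z up.
- multimeter: Green and black multimeter lying on its back, 178 x 88 x 51 mm with its dial, on the other side of the laptop from the tray. Origin: centre of its underside, x along its length. Leave it alone.
- solder_reel: Metal solder reel, 62 mm across, 48 mm high, standing on its flange behind the tray or the multimeter. Origin: centre of its underside. Leave it alone.
- cleaner_bottle: White plastic bottle with a black cap, 52 mm across, 135 mm high, standing behind the tray or the multimeter. Origin: centre of its underside. Leave it alone.
Mind the look-alikes: they are no part of the job. Of the things that look like the pry_stick, the smaller one is meant.

How it is judged:
By the outcome, as a careful person would: the job done as asked, in the order asked, and still so for the second after the job is handed in, with the robot touching nothing.
It also fails if it takes over 67 s, if anything falls off the work surface, if the arm or the gripper's body presses on something with over 40 N, if the wrist force passes 120 N, or if a joint passes its speed limit or range.

## Working session

There is one attempt and no reset: what is moved stays moved. The work goes in short steps, Python scripts to look and compute and a shell command to move; the robot and the scene stay as the last step left them, time stands still between calls to the robot, and variables do not carry over. Pictures are saved under pics/ and viewed, at most 10 in all, crops included, and the job is handed in when it is done.

```bash
ls; mkdir -p pics; cat > h.py <<'E'
import numpy as np, cv2
from scipy.spatial.transform import Rotation as R
from station import r, vision
def cam(name,st=None):
    m=vision.camera_model(name)
    K=np.array(m["camera_matrix"])
    if "tool_from_camera" in m:
        T=np.array(m["tool_from_camera"]); W=np.eye(4)
        W[:3,:3]=R.from_rotvec(st["tcp_rot"]).as_matrix(); W[:3,3]=st["position"]; T=W@T
    else:
        T=np.eye(4); o=np.array(m["orientation"],float)
        T[:3,:3]=R.from_rotvec(o).as_matrix() if o.size==3 else o; T[:3,3]=m["xyz"]
    return K,T,m
def points(K,T,depth):
    h,w=depth.shape; u,v=np.meshgrid(np.arange(w),np.arange(h))
    x=(u-K[0,2])/K[0,0]*depth; y=(v-K[1,2])/K[1,1]*depth
    P=np.stack([x,-y,-depth],-1)@T[:3,:3].T+T[:3,3]
    P[depth==0]=np.nan; return P
def ray(K,T,u,v,z):
    d=T[:3,:3]@np.array([(u-K[0,2])/K[0,0],-(v-K[1,2])/K[1,1],-1]); o=T[:3,3]
    return o+d*(z-o[2])/d[2]
def proj(K,T,p):
    q=T[:3,:3].T@(np.asarray(p)-T[:3,3]); return K[0,2]-K[0,0]*q[0]/q[2],K[1,2]+K[1,1]*q[1]/q[2]
def shot(name,tag):
    st=r.observe(); p,d=vision.grab_frame(name); np.savez(f"pics/{tag}.npz",p=p,d=d,pos=st["position"],rot=st["tcp_rot"])
    cv2.imwrite(f"pics/{tag}.png",p[...,::-1]); return st,p,d
E
python3 - <<'E'
from h import *
for n in("top","scene"):
    shot(n,n+"0"); print(cam(n)[2])
print(vision.camera_model("wrist")); print(r.observe())
a=cv2.imread("pics/top0.png");b=cv2.imread("pics/scene0.png")
E
```

```text
pics
{'camera_matrix': array([[450.09986182,   0.        , 260.32972533],
       [  0.        , 450.09986182, 183.36179727],
       [  0.        ,   0.        ,   1.        ]]), 'xyz': array([ 0.18320469, -0.00963791,  1.41787338]), 'orientation': array([ 0.15110152, -0.13744883, -1.58762575])}
{'camera_matrix': array([[417.82246995,   0.        , 255.81973963],
       [  0.        , 417.82246995, 188.5353843 ],
       [  0.        ,   0.        ,   1.        ]]), 'xyz': array([1.28298679, 0.82248404, 0.80923559]), 'orientation': array([0.48978223, 1.14393394, 2.1095846 ])}
{'camera_matrix': array([[327.32498428,   0.        , 258.25589711],
       [  0.        , 327.32498428, 186.86979405],
       [  0.        ,   0.        ,   1.        ]]), 'tool_from_camera': array([[-8.66037841e-04,  9.53346387e-01,  3.01877319e-01,
         7.65133023e-02],
       [ 9.99999602e-01,  8.90030037e-04,  5.80718547e-05,
         6.45370557e-04],
       [-2.13317289e-04,  3.01877249e-01, -9.53346779e-01,
        -1.17642977e-01],
       [ 0.00000000e+00,  0.00000000e+00,  0.00000000e+00,
         1.00000000e+00]])}
{'clock': 0.1, 'joint_pos': array([-1.33438512e+00,  3.13387253e-01,  1.49832919e+00, -2.15161573e-05,
        1.33102425e+00, -2.23431075e-01]), 'joint_vel': array([ 0.00082776, -0.0018706 , -0.00161789,  0.00105735, -0.0002436 ,
       -0.00020052]), 'joint_efforts': array([ 2.29909361e-03, -4.12902582e+01, -2.60140389e+01, -2.89976197e-04,
        3.00653410e-03,  1.09917562e-05]), 'position': array([ 0.23292128, -0.47028268,  0.25580779]), 'tcp_rot': array([-3.05780016e+00, -7.15717518e-01,  4.45127540e-05]), 'force': array([ 0.14250397, -0.60380061,  0.52624278]), 'moment': array([ 0.0140206 , -0.00276766, -0.02475486]), 'finger_force': 0.0, 'width': 0.085311488988283}
```

View pics/top0.png

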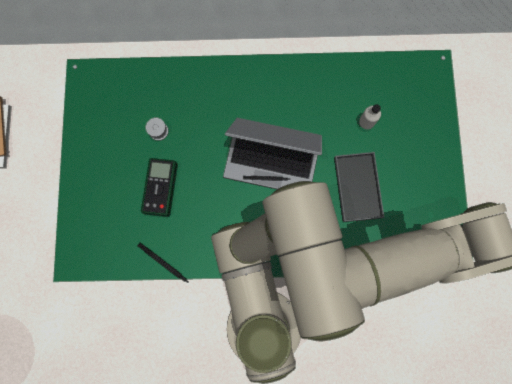

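View pics/scene0.png

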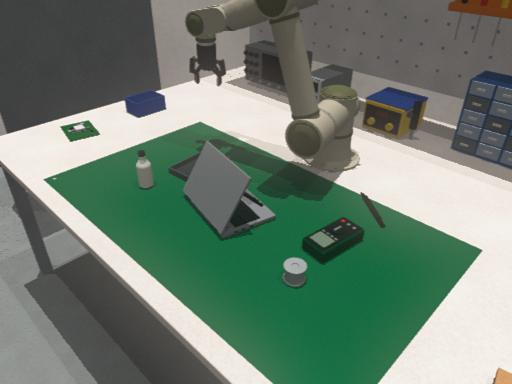

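Top view: laptop around (270,158) with the lid edge running (228,134)–(320,152), stick on the palm rest at (266,178), tray at (358,187), meter at (160,187), reel (156,128), bottle (370,117). The black bar at (163,262) is the larger look-alike. I'll measure the laptop and move the wrist camera over it.

```bash
python3 - <<'E'
from h import *
f=np.load("pics/top0.npz");K,T,_=cam("top");P=points(K,T,f["d"]);p=f["p"]
for n,(u,v) in dict(bench=(200,220),tray=(358,190),pry=(265,178),alike=(163,262),reel=(156,128),bottle=(376,108),meter=(158,187),lid=(275,138),palm=(240,178)).items():
    print(n,P[v,u].round(4), "ray0",ray(K,T,u,v,0).round(3))
# lid plane: region
Z=P[...,2]; reg=np.zeros(Z.shape,bool); reg[115:160,220:325]=1
m=reg&(Z>0.04)&(Z<0.25); Q=P[m]; 
c=Q.mean(0);n=np.linalg.svd(Q-c,full_matrices=False)[2][2]; res=(Q-c)@n
Q=Q[abs(res)<.006]; c=Q.mean(0);n=np.linalg.svd(Q-c,full_matrices=False)[2][2]; n*=np.sign(n[2]); print("lid n",n,c,np.std((Q-c)@n),len(Q),"angle",np.pi-np.arccos(-n[2]) , np.arccos(n[2]),"yaw",np.degrees(np.arctan2(n[1],n[0])), Q.min(0),Q.max(0))
# tray region
reg[:]=0; reg[145:230,325:395]=1
m=(reg&(Z>0.015)&(Z<0.035)).astype(np.uint8); q=P[m>0][:,:2].astype(np.float32); print("tray",cv2.minAreaRect(q*1000))
E
```

```text
bench [0.3325 0.1929 0.0012] ray0 [0.333 0.193 0.   ]
tray [ 0.4162 -0.3093  0.0075] ray0 [ 0.417 -0.311  0.   ]
pry [ 0.4591 -0.0153  0.0209] ray0 [ 0.463 -0.015  0.   ]
alike [0.204  0.305  0.0126] ray0 [0.204 0.308 0.   ]
reel [0.6252 0.3285 0.0423] ray0 [0.639 0.339 0.   ]
bottle [ 0.6411 -0.3502  0.1369] ray0 [ 0.69  -0.387  0.   ]
meter [0.4325 0.3164 0.05  ] ray0 [0.442 0.328 0.   ]
lid [ 0.5543 -0.0469  0.1414] ray0 [ 0.595 -0.051  0.   ]
palm [0.4605 0.0637 0.0227] ray0 [0.465 0.065 0.   ]
lid n [ 0.81450063 -0.19646081  0.54588631] [ 0.5643128  -0.04959899  0.12783757] 0.001617040752179449 1717 angle 0.9933497450547093 0.9933497450547094 yaw -13.560942313855167 [ 0.4919438  -0.19503285  0.04002457] [0.6493374  0.09672453 0.19414324]
tray ((426.92926025390625, -310.38031005859375), (211.4724578857422, 126.99293518066406), 4.681960582733154)
```

```bash
python3 - <<'E'
import cv2
a=cv2.imread("pics/top0.png")[100:230,210:400]; cv2.imwrite("pics/c0.png",cv2.resize(a,None,fx=4,fy=4,interpolation=cv2.INTER_CUBIC))
E
```

```text
(no output)
```

View pics/c0.png

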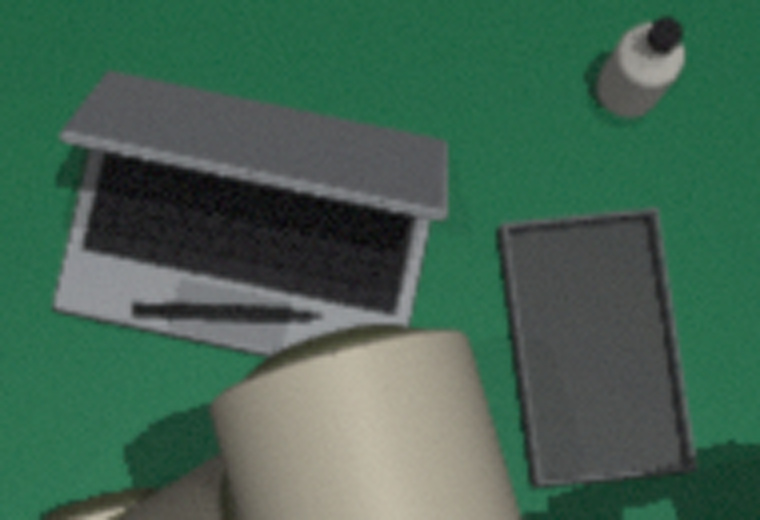

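The crop shows the lid edge from (62,137) to (445,215) crop px, the stick from (133,310) to (320,316), and the tray corners (500,228), (655,210), (692,468), (536,485). Next I raise the arm over the laptop for wrist views from two places.

```bash
python3 -m jog '[{"x":2,"y":5,"z":4,"turn":8,"claw":1},{"x":4,"y":10,"z":8,"turn":16,"claw":1},{"x":6,"y":15,"z":12,"turn":24,"claw":1},{"x":8,"y":20,"z":14,"turn":32,"claw":1},{"x":10,"y":26,"z":14,"turn":40,"claw":1},{"x":12,"y":32,"z":14,"turn":50,"claw":1},{"x":14,"y":37,"z":14,"turn":50,"claw":1},{"x":14,"y":37,"z":14,"turn":50,"claw":1},{"x":14,"y":37,"z":14,"turn":50,"claw":1}]' 
python3 -c "
from h import *
shot('wrist','w1');print(r.observe()['position'])"
python3 -m jog '[{"x":2,"y":4},{"x":2,"y":9},{"x":2,"y":9},{"x":2,"y":9}]'
python3 -c "
from h import *
shot('wrist','w2');shot('top','top1');print(r.observe()['position'])
a=np.hstack([cv2.imread('pics/w1.png'),cv2.imread('pics/w2.png')]);cv2.imwrite('pics/ww.png',cv2.resize(a,None,fx=.78,fy=.78,interpolation=cv2.INTER_AREA))"
```

```text
clock: 1.23
position: [0.3729, -0.1008, 0.3961]
tcp_rot: [-2.469, -1.942, 0.001]
force: [-0.2, -0.4, 0.1]
width: 0.0001
finger_force: 0.0
[ 0.37274564 -0.10135563  0.39605213]
[ 0.3726864  -0.10170814  0.396097  ]invalid input at $[0]: expected keys x, y, z, turn, claw
```

View pics/ww.png

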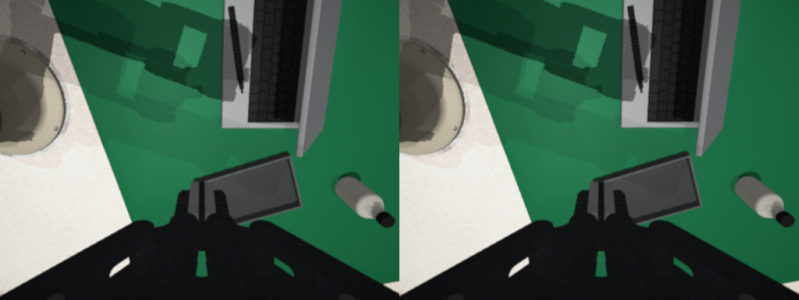

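The wrist picture shows the tray at the bottom middle (ca. 250,185 in the half picture), and the right half of the laptop with stick (235,50) at the top. The second move was refused because every row needs all keys, so I'm repeating it.

```bash

python3 -m jog '[{"x":0,"y":5,"z":0,"turn":0,"claw":1},{"x":0,"y":10,"z":0,"turn":0,"claw":1},{"x":0,"y":10,"z":0,"turn":0,"claw":1},{"x":0,"y":10,"z":0,"turn":0,"claw":1}]'
python3 -c "
from h import *
shot('wrist','w2')"
python3 -m jog '[{"x":0,"y":3,"z":0,"turn":0,"claw":1},{"x":0,"y":6,"z":0,"turn":0,"claw":1},{"x":0,"y":6,"z":0,"turn":0,"claw":1},{"x":0,"y":6,"z":0,"turn":0,"claw":1}]'
python3 - <<'E'
from h import *
shot('wrist','w3');print(r.observe()['position'])
a=np.hstack([cv2.imread('pics/w2.png'),cv2.imread('pics/w3.png')]);cv2.imwrite('pics/ww2.png',cv2.resize(a,None,fx=.78,fy=.78,interpolation=cv2.INTER_AREA))
for t in('w1','w2','w3'):
    f=np.load(f"pics/{t}.npz");K,T,_=cam("wrist",dict(position=f["pos"],tcp_rot=f["rot"]));P=points(K,T,f["d"]);Z=P[...,2];p=f["p"].astype(int)
    # stick: dark blob with z between .02 and .035 on palm
    ex=np.array([.9721,-.2345]);ey=np.array([.2345,.9721]);A=P[...,:2]@ex;B=P[...,:2]@ey
    m=((p.max(2)<60)&(A>.425)&(A<.476)&(B>-.08)&(B<.25)&(Z>.01)&(Z<.045)).astype(np.uint8)
    n,l,s,c=cv2.connectedComponentsWithStats(m)
    if n>1:
        k=1+np.argmax(s[1:,4]); M=l==k; cn=np.argwhere(M)[:,::-1].astype(np.float32)
        g=np.array([ray(K,T,u,v,.027)[:2] for u,v in cn],np.float32)*1000
        print(t,"stick",len(cn),np.nanmedian(Z[M]),cv2.minAreaRect(g),"ends",g[g[:,1].argmin()],g[g[:,1].argmax()],(s[k,:4]))
    m=(A>.4)&(A<.63)&(B>-.1)&(B<.3)&(Z>.01)&(Z<.03)&(p.min(2)>90)
    print("deck z",np.nanmedian(Z[m]),m.sum(),"A min",np.nanpercentile(A[m],.5),"B",np.nanpercentile(B[m],[.5,99.5]))
    m=(A>.45)&(A<.66)&(B>-.1)&(B<.3)&(Z>.05)&(Z<.25)
    if m.sum()>100: print("lid B",np.nanpercentile(B[m],[.5,99.5]),"A",np.nanmin(A[m]),"Zmax",np.nanpercentile(Z[m],99.5))
    m=(A>.3)&(B<-.1)&(Z>.016)&(Z<.035)
    if m.sum()>100: print("tray rim",cv2.minAreaRect((P[m][:,:2]*1000).astype(np.float32)),np.median(Z[m]))
E
```

```text
clock: 1.88
position: [0.3731, -0.0015, 0.3962]
tcp_rot: [2.471, 1.94, -0.001]
force: [-0.6, -0.3, 0.2]
width: -0.0002
finger_force: 0.0
clock: 2.42
position: [0.3732, 0.0584, 0.3961]
tcp_rot: [-2.471, -1.94, 0.001]
force: [-0.6, 0.0, -0.4]
width: -0.0002
finger_force: 0.0
[0.37319641 0.05838094 0.39616217]
w1 stick 900 0.02632816035524893 ((457.3301086425781, -18.3397216796875), (144.14962768554688, 13.8289213180542), 86.72350311279297) ends [452.84967 -90.27605] [459.02686   53.539906] [293   8  20 110]
deck z 0.017861407877513003 3842 A min 0.42527145444200665 B [-0.0530794   0.17222829]
lid B [-0.05153361  0.15532942] A 0.5150402572641473 Zmax 0.18714652001057705
tray rim ((494.74774169921875, -305.70599365234375), (329.9091491699219, 131.98707580566406), 2.0533766746520996) 0.023140420048704424
w2 stick 680 0.02625800886988977 ((456.6938171386719, -17.207557678222656), (145.78021240234375, 12.478205680847168), 86.30165100097656) ends [452.83655 -90.00046] [460.89856  55.56287] [306  83  18  98]
deck z 0.017961732590814072 5994 A min 0.4252678077222237 B [-0.05300155  0.2240523 ]
lid B [-0.0508217   0.22369816] A 0.5148558402478182 Zmax 0.18724674787740606
tray rim ((518.3763427734375, -292.2928466796875), (95.9631118774414, 281.07000732421875), 55.2765998840332) 0.023334685587483472
w3 stick 557 0.026471038537082603 ((457.2644348144531, -16.546546936035156), (143.88441467285156, 11.071893692016602), 86.24968719482422) ends [451.97177 -88.29622] [458.2224   55.48725] [315 125  16  90]
deck z 0.017919367694589128 5695 A min 0.4249917486234072 B [-0.0516778   0.22427403]
lid B [-0.04719583  0.22450688] A 0.5144551855391233 Zmax 0.18739419481476838
tray rim ((564.1832885742188, -299.297119140625), (199.3337860107422, 127.23748779296875), 2.7375295162200928) 0.023490657975502427
```

View pics/ww2.png

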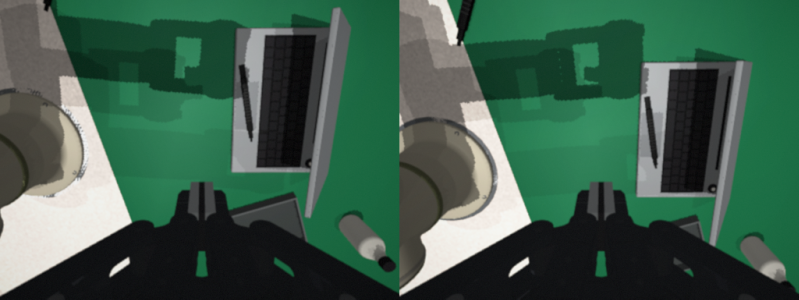

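Both wrist views give a deck height of 17.9 mm and stick top 26.4 mm, matching 18 and 27. The stick centre is (0.457,-0.017) with yaw 87°. Laptop yaw is -13.6°, its hinge is at 0.619 along its axis, and the lid is at 0.99 rad. Now the closed fingers go down in front of the lid's edge and push.

```bash

python3 -m jog '[{"x":5,"y":-4,"z":-4,"turn":0,"claw":1},{"x":10.4,"y":-8.5,"z":-8,"turn":0,"claw":1},{"x":10.4,"y":-8.5,"z":-13,"turn":0,"claw":1},{"x":10.4,"y":-8.5,"z":-18,"turn":0,"claw":1},{"x":10.4,"y":-8.5,"z":-21.6,"turn":0,"claw":1},{"x":10.4,"y":-8.5,"z":-21.6,"turn":0,"claw":1}]'
python3 -m jog '[{"x":1.95,"y":-0.47,"z":0,"turn":0,"claw":1},{"x":3.4,"y":-0.82,"z":0,"turn":0,"claw":1},{"x":4.9,"y":-1.18,"z":0,"turn":0,"claw":1},{"x":6.3,"y":-1.52,"z":0,"turn":0,"claw":1},{"x":7.8,"y":-1.88,"z":0,"turn":0,"claw":1},{"x":9.2,"y":-2.22,"z":0,"turn":0,"claw":1},{"x":10.7,"y":-2.58,"z":0,"turn":0,"claw":1},{"x":12.2,"y":-2.94,"z":0,"turn":0,"claw":1},{"x":13.6,"y":-3.28,"z":0,"turn":0,"claw":1},{"x":15,"y":-3.62,"z":0,"turn":0,"claw":1},{"x":15.5,"y":-3.74,"z":0,"turn":0,"claw":1},{"x":15.5,"y":-3.74,"z":0,"turn":0,"claw":1}]'
cat > lid.py <<'E'
from h import *
import sys
def fit(name,tag):
    st,p,d=shot(name,tag);K,T,_=cam(name,st);P=points(K,T,d)
    ex=np.array([.9721,-.2345]);ey=np.array([.2345,.9721]);A=P[...,:2]@ex;B=P[...,:2]@ey;Z=P[...,2]
    m=(A>.5)&(A<.76)&(B>-.045)&(B<.215)&(Z>.05)&(Z<.20)&((B<.03)|(B>.14))
    Q=np.c_[A[m],B[m],Z[m]];
    for _ in range(6):
        c=np.median(Q,0) if _==0 else Q.mean(0);n=np.linalg.svd(Q-c,full_matrices=False)[2][2];e=abs((Q-c)@n);Q=Q[e<max(.004,1.5*np.median(e))]
    n*=np.sign(n[0]);print(name,"n",n.round(3),"deg",np.degrees(np.arccos(n[2])).round(2),"A at z.019",(c[0]-(n[2]*(.019-c[2]))/n[0]).round(4),"rms",e.std().round(4),len(Q))
    M=(A>.5)&(A<.76)&(B>-.06)&(B<.23)&(Z>.15)&(Z<.23);print(" top Z",np.nanpercentile(Z[M],99) if M.sum() else None)
i=sys.argv[1]
for n in sys.argv[2:]: fit(n,n+"_"+i)
E
python3 lid.py a top scene
```

```text
clock: 3.22
position: [0.4759, -0.0263, 0.1786]
tcp_rot: [-2.468, -1.937, 0.005]
force: [-0.0, -0.1, 0.3]
width: 0.0002
finger_force: 0.0
clock: 4.72
position: [0.6357, -0.0648, 0.1885]
tcp_rot: [2.46, 1.932, 0.015]
force: [2.3, -0.5, 24.0]
width: 0.0
finger_force: 9.3
top n [ 0.98  0.   -0.2 ] deg 101.56 A at z.019 0.6185 rms 0.0008 853
 top Z 0.2107225916462845
scene n [ 0.98  -0.    -0.201] deg 101.61 A at z.019 0.629 rms 0.0003 511
 top Z 0.22903707196439094
```

The lid stands at 101.6°, but the knuckle presses upward with 24 N, so I back off, raise the tool and push the last part with the tips only.

```bash

python3 -m jog '[{"x":-0.6,"y":0.15,"z":1,"turn":0,"claw":1},{"x":-1,"y":0.24,"z":3,"turn":0,"claw":1},{"x":0,"y":0,"z":3,"turn":0,"claw":1},{"x":1,"y":-0.24,"z":3,"turn":0,"claw":1},{"x":2,"y":-0.5,"z":3,"turn":0,"claw":1},{"x":2.6,"y":-0.7,"z":3,"turn":0,"claw":1},{"x":3.1,"y":-0.85,"z":3,"turn":0,"claw":1},{"x":3.1,"y":-0.85,"z":3,"turn":0,"claw":1}]'
python3 lid.py b top scene
```

```text
clock: 5.82
position: [0.6633, -0.0716, 0.2107]
tcp_rot: [2.469, 1.941, 0.001]
force: [-0.6, -0.0, -0.4]
width: 0.0001
finger_force: 0.0
top n [ 0.951 -0.001 -0.308] deg 107.94 A at z.019 0.618 rms 0.0009 1057
 top Z 0.20505976605623788
scene n [ 0.953  0.    -0.303] deg 107.61 A at z.019 0.6296 rms 0.0005 358
 top Z 0.2288400437769693
```

```bash

python3 -m jog '[{"x":0.3,"y":-0.07,"z":0,"turn":0,"claw":1},{"x":0.6,"y":-0.14,"z":0,"turn":0,"claw":1},{"x":0.6,"y":-0.14,"z":0,"turn":0,"claw":1},{"x":0.6,"y":-0.14,"z":0,"turn":0,"claw":1}]'
python3 lid.py c top scene
```

```text
clock: 6.42
position: [0.6692, -0.0728, 0.2104]
tcp_rot: [2.469, 1.941, 0.001]
force: [-0.7, 0.0, 0.1]
width: -0.0
finger_force: 0.2
top n [ 0.941 -0.001 -0.337] deg 109.72 A at z.019 0.618 rms 0.0009 1115
 top Z 0.20258340882116166
scene n [ 0.945 -0.    -0.326] deg 109.05 A at z.019 0.6302 rms 0.0007 329
 top Z 0.22941811763747855
```

```bash

python3 -m jog '[{"x":0.2,"y":-0.05,"z":0,"turn":0,"claw":1},{"x":0.2,"y":-0.05,"z":0,"turn":0,"claw":1},{"x":0.2,"y":-0.05,"z":0,"turn":0,"claw":1},{"x":-3,"y":0.75,"z":0,"turn":0,"claw":1},{"x":-9,"y":2.2,"z":0,"turn":0,"claw":1},{"x":-15,"y":3.8,"z":0,"turn":5,"claw":0.3},{"x":-21.2,"y":5.5,"z":0,"turn":10.5,"claw":0.3},{"x":-21.2,"y":5.5,"z":0,"turn":10.5,"claw":0.3},{"x":-21.2,"y":5.5,"z":0,"turn":10.5,"claw":0.3}]'
python3 lid.py d top scene wrist
python3 - <<'E'
from h import *
f=np.load("pics/wrist_d.npz");K,T,_=cam("wrist",dict(position=f["pos"],tcp_rot=f["rot"]))
for n,z in(("stick",.027),("ctr",.027)): print(proj(K,T,[.457,-.0175,z]))
E
```

```text
clock: 7.65
position: [0.458, -0.0182, 0.2112]
tcp_rot: [2.28, 2.157, 0.002]
force: [0.7, 0.4, -0.2]
width: 0.0596
finger_force: 0.0
top n [ 0.938  0.    -0.348] deg 110.34 A at z.019 0.6179 rms 0.001 1701
 top Z 0.20244165969478695
scene n [ 0.942  0.    -0.335] deg 109.54 A at z.019 0.6303 rms 0.0007 309
 top Z 0.20069982550256815
wrist n [ 0.939 -0.001 -0.345] deg 110.17 A at z.019 0.6169 rms 0.0004 4311
 top Z None
(np.float64(256.86231739585196), np.float64(166.7831194446218))
(np.float64(256.86231739585196), np.float64(166.7831194446218))
```

View pics/wrist_d.png

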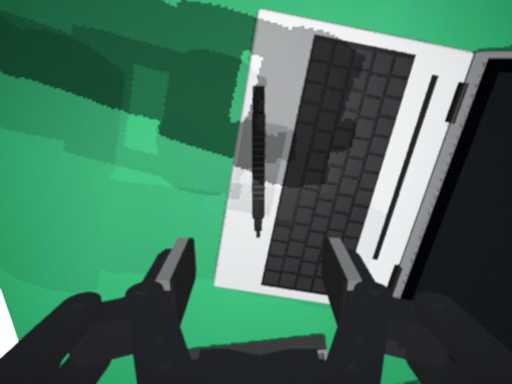

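The wrist picture shows the lid open and the stick upright from (258,87) to (258,236), centred between the fingers. The fits give 109.5–110.3°, about 110°. Next I descend and grip.

```bash

python3 -m jog '[{"x":0,"y":0,"z":-5,"turn":0,"claw":0.62},{"x":0,"y":0,"z":-10,"turn":0,"claw":0.62},{"x":0,"y":0,"z":-14,"turn":0,"claw":0.62},{"x":0,"y":0,"z":-16,"turn":0,"claw":0.62},{"x":0,"y":0,"z":-16.5,"turn":0,"claw":0.62},{"x":0,"y":0,"z":-16.5,"turn":0,"claw":0.62}]' 30
python3 -m jog '[{"x":0,"y":0,"z":0,"turn":0,"claw":1},{"x":0,"y":0,"z":0,"turn":0,"claw":1},{"x":0,"y":0,"z":0,"turn":0,"claw":1},{"x":0,"y":0,"z":0,"turn":0,"claw":1}]' 30
```

```text
clock: 8.55
position: [0.4576, -0.018, 0.0455]
tcp_rot: [2.282, 2.159, 0.0]
force: [0.5, 0.4, 0.2]
width: 0.0324
finger_force: 0.0
clock: 9.05
position: [0.4576, -0.018, 0.0462]
tcp_rot: [2.28, 2.158, 0.002]
force: [-0.6, 0.4, 6.9]
width: 0.011
finger_force: 31.1
```

```bash

python3 -m jog '[{"x":0,"y":0,"z":3,"turn":0,"claw":1},{"x":0,"y":0,"z":8,"turn":0,"claw":1},{"x":0,"y":-2,"z":11,"turn":-9,"claw":1},{"x":0,"y":-6,"z":11,"turn":-18,"claw":1},{"x":0,"y":-10,"z":11,"turn":-27,"claw":1},{"x":0,"y":-14,"z":11,"turn":-36,"claw":1},{"x":-1,"y":-18,"z":11,"turn":-45,"claw":1},{"x":-2,"y":-22,"z":11,"turn":-54,"claw":1},{"x":-2.5,"y":-25,"z":11,"turn":-63,"claw":1},{"x":-3,"y":-28,"z":11,"turn":-72,"claw":1},{"x":-3,"y":-29.2,"z":11,"turn":-82,"claw":1},{"x":-3,"y":-29.2,"z":11,"turn":-82,"claw":1},{"x":-3,"y":-29.2,"z":11,"turn":-82,"claw":1}]' 30
python3 - <<'E'
from h import *
st,p,d=shot("wrist","w5");shot("top","t5");st=r.observe();K,T,_=cam("wrist",st);P=points(K,T,d)
f=np.load("pics/t5.npz");K2,T2,_=cam("top");P2=points(K2,T2,f["d"]);Z=P2[...,2];
m=(Z>.016)&(Z<.03)&(P2[...,1]<-.22)&(P2[...,1]>-.42)&(P2[...,0]>.28)&(P2[...,0]<.56);print("tray top",cv2.minAreaRect((P2[m][:,:2]*1000).astype(np.float32)))
Z=P[...,2];m=(Z>.002)&(Z<.012)&(abs(P[...,0]-.45)<.07)&(abs(P[...,1]+.29)<.05);print("floor z",np.median(Z[m]),m.sum())
m=(Z>.018)&(Z<.03)&(P[...,1]<-.2)&(P[...,0]<.56);print("rim",np.median(Z[m]))
a=np.hstack([cv2.resize(cv2.imread("pics/w5.png"),(400,300)),cv2.resize(cv2.imread("pics/t5.png"),(400,300))]);cv2.imwrite("pics/v5.png",a)
E
```

```text
clock: 10.68
position: [0.427, -0.3092, 0.1553]
tcp_rot: [-3.138, -0.139, 0.0]
force: [0.6, -0.2, -0.3]
width: 0.0105
finger_force: 30.3
tray top ((425.03656005859375, -305.9400329589844), (237.33706665039062, 79.8115463256836), 23.624731063842773)
floor z 0.005505696379054736 15044
rim 0.023796739491179636
```

View pics/v5.png

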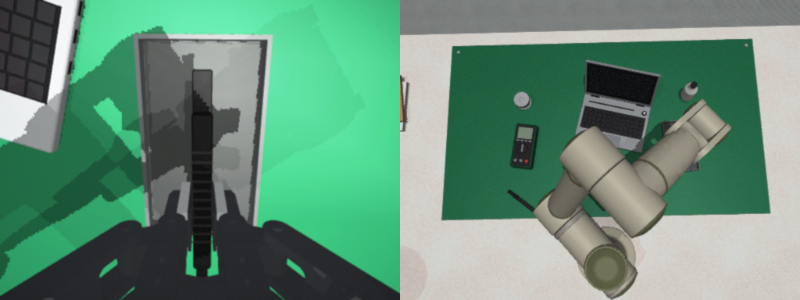

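The left view shows the held stick parallel to the tray and over its middle (col 202, tray 137–270). The floor measures 5.5 mm. I lower it and release.

```bash

python3 -m jog '[{"x":0,"y":0,"z":-4,"turn":0,"claw":1},{"x":0,"y":0,"z":-8,"turn":0,"claw":1},{"x":0,"y":0,"z":-11,"turn":0,"claw":1},{"x":0,"y":0,"z":-12,"turn":0,"claw":1},{"x":0,"y":0,"z":-12,"turn":0,"claw":1},{"x":0,"y":0,"z":-12,"turn":0,"claw":1}]' 30
python3 -m jog '[{"x":0,"y":0,"z":0,"turn":0,"claw":0.7},{"x":0,"y":0,"z":0,"turn":0,"claw":0.7},{"x":0,"y":0,"z":0,"turn":0,"claw":0.7},{"x":0,"y":0,"z":4,"turn":0,"claw":0.7},{"x":0,"y":0,"z":10,"turn":0,"claw":0.7},{"x":0,"y":0,"z":16,"turn":0,"claw":0.7},{"x":0,"y":0,"z":20,"turn":0,"claw":1},{"x":0,"y":5,"z":20,"turn":0,"claw":1},{"x":0,"y":10,"z":20,"turn":10,"claw":1},{"x":0,"y":14,"z":20,"turn":20,"claw":1},{"x":0,"y":14,"z":20,"turn":30,"claw":1},{"x":0,"y":14,"z":20,"turn":30,"claw":1},{"x":0,"y":14,"z":20,"turn":30,"claw":1}]'
python3 - <<'E'
from h import *
shot("wrist","w6");shot("top","t6")
a=np.hstack([cv2.resize(cv2.imread("pics/w6.png"),(400,300)),cv2.resize(cv2.imread("pics/t6.png"),(400,300))]);cv2.imwrite("pics/v6.png",a)
for t,n in(("w6","wrist"),("t6","top")):
    f=np.load(f"pics/{t}.npz");K,T,_=cam(n,dict(position=f["pos"],tcp_rot=f["rot"]));P=points(K,T,f["d"]);Z=P[...,2]
    m=(Z>.0105)&(Z<.02)&(abs(P[...,0]-.427)<.09)&(abs(P[...,1]+.31)<.045);print(n,"stick",m.sum(),np.median(Z[m]),cv2.minAreaRect((P[m][:,:2]*1000).astype(np.float32)))
    # key: expected at A=.6187-.030, B=.0857-.118
    ex=np.array([.9721,-.2345]);ey=np.array([.2345,.9721]);k=np.r_[.5885*ex-.0323*ey,.0225];u,v=proj(K,T,k);print("key exp",k,u,v)
    A=P[...,:2]@ex-.5885;B=P[...,:2]@ey+.0323
    m=((A**2+B**2<.02**2)&(f["p"].max(2)<70)&(Z>.01)&(Z<.04)).astype(np.uint8)
    if m.sum():
        c=np.argwhere(m)[:,::-1].mean(0);print("key",m.sum(),c,ray(K,T,*c,.0225),"mean P",np.median(P[m>0],0))
E
```

```text
clock: 11.52
position: [0.4275, -0.3102, 0.0366]
tcp_rot: [3.137, 0.133, 0.002]
force: [-0.7, 0.2, -1.1]
width: 0.0111
finger_force: 30.3
clock: 13.15
position: [0.4269, -0.1701, 0.2353]
tcp_rot: [-2.999, -0.935, 0.0]
force: [0.7, -0.3, 0.5]
width: -0.0003
finger_force: 0.0
wrist stick 954 0.012841633217452325 ((429.0197448730469, -311.08514404296875), (134.70709228515625, 13.583455085754395), 4.417604446411133)
key exp [ 0.5645065  -0.16940208  0.0225    ] 341.1848539194303 41.06772009315088
key 180 [339.09444444  42.08333333] [ 0.56272861 -0.16835004  0.0225    ] mean P [ 0.56335805 -0.16783385  0.02143618]
top stick 131 0.012899540464979209 ((416.2224426269531, -312.09552001953125), (78.64258575439453, 149.1564483642578), 87.62732696533203)
key exp [ 0.5645065  -0.16940208  0.0225    ] 312.38936020670394 144.5058254668026
```

View pics/v6.png

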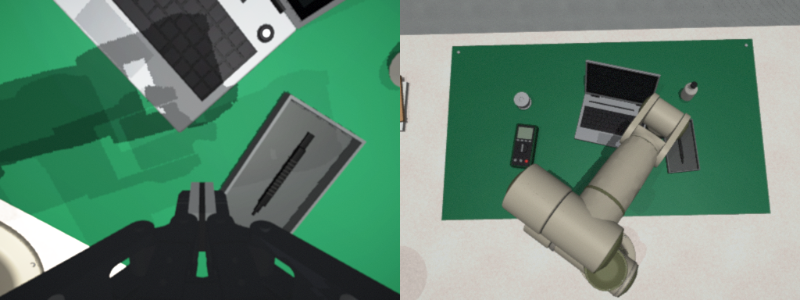

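The stick lies inside the tray (429,-311 mm, 4.4°, top 12.8 mm). The power key is at about (0.564,-0.169), at (265,32) in the half picture, which agrees with the predicted place. I turn the camera side away from the lid and go above the key.

```bash

python3 -m jog '[{"x":0,"y":0,"z":0,"turn":10,"claw":1},{"x":0,"y":0,"z":0,"turn":20,"claw":1},{"x":0,"y":0,"z":0,"turn":30,"claw":1},{"x":0,"y":0,"z":0,"turn":40,"claw":1},{"x":0,"y":0,"z":0,"turn":50,"claw":1},{"x":0,"y":0,"z":0,"turn":60,"claw":1},{"x":2,"y":0,"z":0,"turn":70,"claw":1},{"x":4,"y":0,"z":0,"turn":80,"claw":1},{"x":6,"y":0,"z":0,"turn":90,"claw":1},{"x":8,"y":0,"z":0,"turn":100,"claw":1},{"x":10,"y":0,"z":0,"turn":110,"claw":1},{"x":12,"y":0,"z":0,"turn":120,"claw":1},{"x":13.5,"y":0.1,"z":0,"turn":130,"claw":1},{"x":13.5,"y":0.1,"z":0,"turn":132,"claw":1},{"x":13.5,"y":0.1,"z":-5,"turn":132,"claw":1},{"x":13.5,"y":0.1,"z":-10,"turn":132,"claw":1},{"x":13.5,"y":0.1,"z":-15,"turn":132,"claw":1},{"x":13.5,"y":0.1,"z":-17.5,"turn":132,"claw":1},{"x":13.5,"y":0.1,"z":-17.5,"turn":132,"claw":1}]'
python3 - <<'E'
from h import *
st,p,d=shot("wrist","w7");K,T,_=cam("wrist",st);print(st["joint_pos"].round(2),"key px",proj(K,T,[.564,-.169,.0225]),"tip px",proj(K,T,st["position"]-[0,0,.025]))
E
```

```text
clock: 15.62
position: [0.5607, -0.1686, 0.0589]
tcp_rot: [-0.365, -3.117, -0.002]
force: [0.2, -0.5, 0.1]
width: -0.0002
finger_force: 0.0
[-0.49  0.66  1.51 -0.    0.97 -1.83] key px (np.float64(260.93517416057784), np.float64(245.14877247120802)) tip px (np.float64(260.3301610600268), np.float64(250.01035656367364))
```

View pics/w7.png

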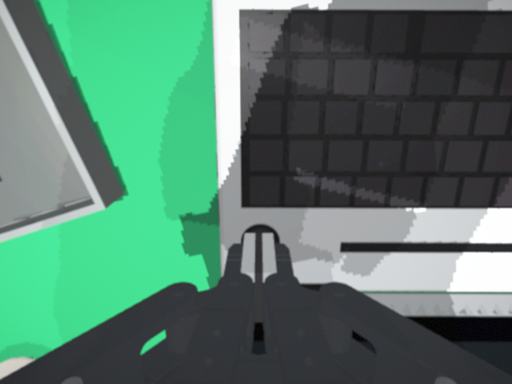

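The wrist picture shows the black key's rim (243–280, row 225) right behind the closed tips at (258,235), so they are aligned over it. I press in small steps, watching the force.

```bash

python3 -m jog '[{"x":0.2,"y":0,"z":-0.6,"turn":0,"claw":1},{"x":0.2,"y":0,"z":-1,"turn":0,"claw":1},{"x":0.2,"y":0,"z":-1,"turn":0,"claw":1},{"x":0.2,"y":0,"z":-1,"turn":0,"claw":1}]'
python3 -m jog '[{"x":0,"y":0,"z":-0.15,"turn":0,"claw":1},{"x":0,"y":0,"z":-0.3,"turn":0,"claw":1},{"x":0,"y":0,"z":-0.3,"turn":0,"claw":1},{"x":0,"y":0,"z":-0.3,"turn":0,"claw":1}]'
```

```text
clock: 16.18
position: [0.5641, -0.1688, 0.0506]
tcp_rot: [0.36, 3.121, -0.0]
force: [-0.9, -0.7, -0.0]
width: -0.0005
finger_force: 0.0
clock: 16.68
position: [0.564, -0.1688, 0.0474]
tcp_rot: [-0.36, -3.121, 0.0]
force: [-0.0, 0.7, 1.1]
width: -0.0001
finger_force: 0.7
```

```bash

python3 -m jog '[{"x":0,"y":0,"z":-0.1,"turn":0,"claw":1},{"x":0,"y":0,"z":-0.2,"turn":0,"claw":1},{"x":0,"y":0,"z":-0.2,"turn":0,"claw":1},{"x":0,"y":0,"z":-0.2,"turn":0,"claw":1}]'
```

```text
clock: 17.18
position: [0.564, -0.1688, 0.0454]
tcp_rot: [0.36, 3.121, -0.0]
force: [-0.6, 0.5, 3.2]
width: 0.0002
finger_force: 1.5
```

```bash

python3 -m jog '[{"x":0,"y":0,"z":-0.15,"turn":0,"claw":1},{"x":0,"y":0,"z":-0.3,"turn":0,"claw":1},{"x":0,"y":0,"z":-0.3,"turn":0,"claw":1},{"x":0,"y":0,"z":-0.3,"turn":0,"claw":1}]'
```

```text
clock: 17.68
position: [0.5641, -0.1689, 0.0442]
tcp_rot: [0.359, 3.12, -0.001]
force: [-8.2, 3.4, 21.7]
width: 0.0001
finger_force: 10.7
```

The key is bottomed out (22 N). Lifting straight up, moving away, and checking everything.

```bash

python3 -m jog '[{"x":0,"y":0,"z":0.5,"turn":0,"claw":1},{"x":0,"y":0,"z":2,"turn":0,"claw":1},{"x":0,"y":0,"z":6,"turn":0,"claw":1},{"x":0,"y":0,"z":12,"turn":0,"claw":1},{"x":0,"y":0,"z":18,"turn":0,"claw":1},{"x":-4,"y":0,"z":22,"turn":0,"claw":1},{"x":-10,"y":0,"z":22,"turn":0,"claw":1},{"x":-16,"y":0,"z":22,"turn":0,"claw":1},{"x":-20,"y":0,"z":22,"turn":0,"claw":1},{"x":-20,"y":0,"z":22,"turn":0,"claw":1},{"x":-20,"y":0,"z":22,"turn":0,"claw":1}]'
python3 lid.py e top scene
python3 - <<'E'
from h import *
a=np.hstack([cv2.resize(cv2.imread("pics/top_e.png"),(400,300)),cv2.resize(cv2.imread("pics/scene_e.png"),(400,300))]);cv2.imwrite("pics/v8.png",a)
K,T,_=cam("top");z=lambda t:points(K,T,np.load(f"pics/{t}.npz")["d"])
P,Q=z("top0"),z("top_e")
for n,(u,v) in dict(reel=(156,128),meter=(158,187),bottle=(376,108)).items(): print(n,np.nanmax(abs(P[v-12:v+13,u-10:u+11]-Q[v-12:v+13,u-10:u+11])),np.nanmedian(abs(P-Q)[v-12:v+13,u-10:u+11,2]))
k=proj(K,T,[.564,-.169,.0225]);u,v=map(round,k);print("key z",Q[v-1:v+2,u-1:u+2,2].round(4).tolist())
E
```

```text
clock: 19.05
position: [0.3645, -0.169, 0.2628]
tcp_rot: [0.36, 3.12, -0.001]
force: [0.0, -0.2, 0.2]
width: -0.0003
finger_force: 0.0
top n [ 0.938 -0.001 -0.348] deg 110.35 A at z.019 0.6177 rms 0.001 1691
 top Z 0.20256318253821534
scene n [ 0.942  0.001 -0.335] deg 109.54 A at z.019 0.6304 rms 0.0007 310
 top Z 0.20062758493814975
reel 0.01222958666825269 0.0026115191674649374
meter 0.012524802626285414 0.0027383485630073645
bottle 0.012261251321309175 0.003022316102677891
key z [[0.0198, 0.0193, 0.0246], [0.023, 0.019, 0.0216], [0.0174, 0.0232, 0.0211]]
```

View pics/v8.png

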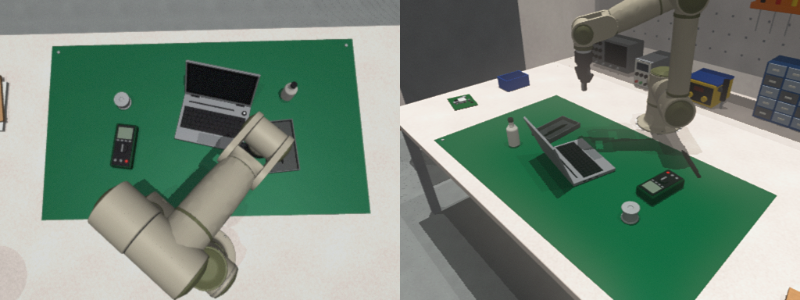

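The lid is still at about 110°, the stick is in the tray, the other objects haven't moved, and the arm is clear. Handing in.

```bash
python3 -c "
from station import r
print(r.job_done())"
```

```text
the job is handed in; nothing more can be done
None
```

The job is handed in at about 19 s: the screen measures about 110° (109.5–110.3° across cameras), the pry stick lies in the tray, the power key was pressed to its stop and released (its return is not clearly resolved in the top camera's depth), and the multimeter, reel and bottle show no movement.

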